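# Set the lamp dial and hold the shutter rod open

### The job

Get the microscope light ready: turn the dial on the lamp box clockwise until its pointer is in line with the raised index tab beside it, leaving the shutter rod fully home meanwhile. Then draw the shutter rod out along its sloping bore, straight and without forcing it sideways, until the second groove comes up level with the mouth of the bore, and finish while still gripping it there, keeping it still, because it slides back if let go. Leave the loose things on the bench where they are.

Things in the scene. Friction and masses are not known exactly. Their poses are not given: they have to be found in the camera images.
- dial (a joint): Angle (rad) of the lamp box's dial, 0 to 2.6, growing clockwise seen from above; vertical axis, light friction (0.04 N m), stays where left. Its black bar grip is 46 mm long, 14 mm thick, 32 mm tall; its top is 119 mm above the bench. A short white line on top marks the pointer end.
- dial_grip (a point): Point on the dial's axis at the height to grip, 112 mm above the bench (7 mm below the top of the bar). Its x axis runs along the bar, away from the pointer end (the pointer end is on its -x side); z is up. It turns with the dial.
- dial_pointer (a point): Turns with the dial: the point on the pointer's line, 42 mm from the dial's axis, beyond the white-marked end of the bar, just over the ring on which the index tab stands.
- index_tab (a point): Top of the raised dark steel index tab (10 x 5 x 7 mm), which stands 42 mm from the dial's axis on the flat aluminium ring around the dial. Fixed; it lies 0.5 to 1.5 rad clockwise of the pointer at the start. The pointer is in line when dial_pointer lies over it.
- lampbox: White lamp box, 140 x 130 x 75 mm tall, fixed to the bench. Origin at the centre of its underside; front at -x. The dial's axis is 10 mm towards -x from its centre.
- bore: Bore in the aluminium block (58 x 58 mm, 90 mm deep) fixed in a white and dark steel stand (base 130 x 92 mm). It leans 20 degrees from vertical to the stand's front. Origin at the centre of its mouth, 112 mm above the bench; z out along its axis, y horizontal. The hole is 17.5 mm wide, 75 mm deep, blind.
- rod_head (a point): Centre of the shutter rod's head, a black cylinder 26 mm across, 30 mm long, coaxial with the loose steel rod (16 mm thick, 0.10 to 0.21 kg); z out along the rod. Home, it is 35 mm out from the bore's mouth, with 20 mm of bare stem below the head. First groove is level with the mouth after 18 mm of pull, second after 38 mm (37 mm then still inside).
- rod_groove2 (a point): Centre, on the rod's axis, of its second groove (3 mm wide, black, all round): 38 mm below the bore's mouth when the rod is home; 73 mm below the centre of the head.
- rod: The same shutter rod, 125 mm long; origin at the centre of its lower end, 75 mm inside the bore when home; z out along the rod. It has 1.5 mm play in the bore, slides back by its weight when let go, and binds if pulled off the bore's axis.
- oil_c (a point): Small amber bottle, 36 mm across, 75 mm tall; bystander. Point half-way up.
- dish: Clear open dish, 60 mm across, 14 mm tall; bystander. Origin at the centre of its underside.
- canister: Clear jar with a black lid, 48 mm across, 65 mm tall; bystander. Origin under its centre.
- slidebox: Blue slide box 85 x 100 x 32 mm; bystander. Origin under its centre.
- cube: Black filter cube 38 x 38 x 42 mm; bystander. Origin under its centre.
- driver: Grey screwdriver 170 mm long, lying; bystander. Origin under its middle.
- beaker: Glass beaker 66 mm across, 85 mm tall; bystander. Origin under its centre.
Mind the look-alikes: they are no part of the job. What is shaped like the rod but purple or turquoise is not meant.

How it is judged:
On the way, in this order (a step that is already met when the one before it is completed fails the run):
1. the dial's pointer is in line with the index tab, at rest, while the rod is still home (horizontal distance between dial_pointer and index_tab below 0.006 m and velocity of joint dial between -0.05 and 0.05 rad/s and z of rod_groove2 in the frame of bore below -0.032 m), for 0.3 s.
2. the rod is drawn out until its second groove is level with the bore's mouth, gripped (z of rod_groove2 in the frame of bore between -0.006 and 0.006 m and angle between the z axis of rod and the z axis of bore, either way round below 0.07 rad and contact force between the fingers and rod above 1 N), for 0.2 s.
At the end, for the whole second after the job is handed in: The program ends holding: the gripper's fingers still press on the rod (over 1 N), its second groove is within 6 mm of the bore's mouth along the bore, the rod is in line with the bore (within 0.07 rad) and still, and the dial's pointer is still within 6 mm (about 8 degrees) of the index tab (all of step 2 and horizontal distance between dial_pointer and index_tab below 0.006 m and linear speed of rod below 0.02 m/s); the arm keeps its last pose, push and grip.
It fails at once if the rod is forced against the side of the bore (over 30 N) while it is more than 4 mm out (contact force between rod and bore above 30 N and z of rod_groove2 in the frame of bore above -0.034 m).
It fails at once if the rod is drawn well past its second groove (over 20 mm) (z of rod_groove2 in the frame of bore above 0.02 m).
It fails at once if a loose thing on the bench is moved more than 30 mm (distance of any of oil_c, dish, canister, slidebox, cube, driver, beaker from where it was at the start of the episode above 0.03 m).
It also fails if it takes over 51 s, if anything falls off the work surface, if the arm or the gripper's body presses on something with over 40 N, if the wrist force passes 120 N, or if a joint passes its speed limit or range.

### The arm

A 7-joint arm with a two-finger parallel gripper is mounted at the origin on the work surface. World frame = base frame: x ahead of the robot, y to its left, z up, the work surface at z = 0. Lengths are in m, angles in rad, forces in N, time in s.
With the tool pointing down it reaches from about 0.425 to 0.925 m from the base axis. Payload 6.8 kg.
Tool frame: the origin (TCP) lies on the centre line of the jaws, within the pads' length; the fingertips stand 14 mm ahead of it and the grasp point (between the pads) lies 5 mm behind it (bot.finger_overhang is the distance from the TCP to the fingertips, in m); z points along the fingers, y is the line along which they close (so a half turn about z gives the same grasp; the last joint's range is limited). The gripper opens to 85 mm and grips with 20 to 120 N. Pads are 22 mm wide; open, the fingers measure 114 mm over their backs; the gripper's body (76 mm by 85 mm) begins 54 mm behind the grasp point. The pads swing forward as they close: fully open they stand 13 mm farther back than shut.
Start: joints at [1.064, 0.477, 0.022, 1.555, -0.011, 1.109, -0.083], TCP at [0.262, -0.622, 0.245] pointing down, gripper open.
Joint ranges: [-2.96, 2.96], [-0.34, 2.1], [-1.41, 1.46], [0.24, 2.44], [-1.37, 4.51], [0.17, 1.92], [-2.96, 2.96]. Speed limits (rad/s): [2.39, 2.39, 3.14, 3.14, 3.14, 3.14, 3.14].

### API

Orientations are given as a unit quaternion [w, x, y, z].
In Python, from station import bot gives the robot as it stands.
- The arm moves only by the shell command python3 -m inch 'ROWS' [OPENING] [FORCE]. ROWS is JSON, a list of rows, each a list of 4 numbers: the shift along the tool's x, y, z in m, then the turn about the tool's z in degrees. A call has 1 to 12 rows; each row shifts and turns the commanded pose from where the row before left it, along the tool's axes as they then stand; what a row does not reach is not made up. A row lasts 1/10 s, in which the tool goes at most 50 mm and 8.59 degrees, less where a joint would pass 70% of its speed; a pose out of reach is approached as far as the arm can. A call is refused whole if a number of a shift passes 0.05 or a number of a turn 8.59, either way. A call with a gripper value outside its range is refused whole. OPENING is the finger opening in m, from 0 to 0.0854, set as the call begins (- or left out, the last holds). The fingers move at their own pace and stop on an object; FORCE is the grip in N (left out, the last holds). Time passes only in rows, so rows that do not move let the fingers close. It gives the time, the measured TCP pose, the force, the opening and the grip force at its end, in the units of the state.
- bot.get_obs(): the state, without advancing time (a new reading comes with each control period).
- bot.read_camera(name): name is "scene" or "top"; returns a dict with "color" (384x512x3 uint8, red, green, blue), "mtx" (3x3 intrinsics, pixels), "dist_coeffs" ([k1, k2, p1, p2, k3] as OpenCV has them; the pictures are not rectified), "world_from_camera" (4x4, takes a point from camera to world coordinates). Camera axes: x right, y up, looking along -z (the intrinsics and any distortion apply to the point x, -y, -z); pixel columns grow to the right and rows downward; lengths in m; the calibration is good to about 2 mm. A picture is of the moment at which its call begins. There is no depth.
- bot.hand_in(): hands the job in; it is judged then, once.
The state is a dict: "t": time; "q": joint angles; "joint_vel": joint speeds; "joint_torque": joint torques, N m; "eef_pos": TCP position; "tool_rot": TCP orientation; "contact_force": force on the tool from outside, world axes, zero at the start; "torque": the same for the moment, N m; "gripper_width": opening from 0.0 (shut) to 1.0 (fully open); "grasp_force": force on a finger pad.
Only numpy, scipy, OpenCV 4.12 (cv2) and the standard library are available. Lean on these libraries where they do the work, as an engineer would, in place of code of your own. Each camera call takes 0.05 s, during which the arm holds its last target. There are 200 camera calls.

## Working session

There is one attempt and no reset: what is moved stays moved. The work goes in short steps, Python scripts to look and compute and a shell command to move; the robot and the scene stay as the last step left them, time stands still between calls to the robot, and variables do not carry over. Pictures are saved under pics/ and viewed, at most 10 in all, crops included, and the job is handed in when it is done.

```bash
ls; mkdir -p pics; python3 - <<'E'
from station import bot
import cv2,json
import numpy as np
o=bot.get_obs(); print({k:np.round(v,3).tolist() for k,v in o.items()})
for n in("scene","top"):
    c=bot.read_camera(n); cv2.imwrite(f"pics/{n}0.png",c["color"][:,:,::-1])
    print(n,np.round(c["mtx"],1).tolist(),c["dist_coeffs"],np.round(c["world_from_camera"],4).tolist())
    np.savez(f"pics/{n}0.npz",**c)
E
```

```text
pics
{'t': 0.0, 'q': [1.064, 0.478, 0.022, 1.556, -0.012, 1.109, -0.083], 'joint_vel': [0.001, -0.001, -0.001, 0.001, -0.0, -0.001, -0.001], 'joint_torque': [-0.001, -59.646, 1.607, -28.121, 0.012, 0.009, 0.0], 'eef_pos': [0.262, -0.621, 0.244], 'tool_rot': [-0.001, 0.98, 0.198, -0.0], 'contact_force': [-0.35, -0.598, -0.022], 'torque': [-0.01, -0.016, -0.021], 'grasp_force': 0.0, 'gripper_width': 1.001}
scene [[393.1, 0.0, 265.1], [0.0, 393.1, 189.6], [0.0, 0.0, 1.0]] [-0.04363433  0.          0.          0.          0.        ] [[-0.8448, -0.3298, 0.4213, 0.9868], [0.535, -0.5085, 0.6747, 0.7539], [-0.0082, 0.7954, 0.606, 0.7805], [0.0, 0.0, 0.0, 1.0]]
top [[397.1, 0.0, 262.1], [0.0, 397.1, 190.7], [0.0, 0.0, 1.0]] [-0.07463509  0.          0.          0.          0.        ] [[0.0089, 0.982, -0.1889, 0.3328], [-0.9999, 0.0076, -0.008, 0.006], [-0.0064, 0.189, 0.982, 1.2103], [0.0, 0.0, 0.0, 1.0]]
```

View pics/scene0.png

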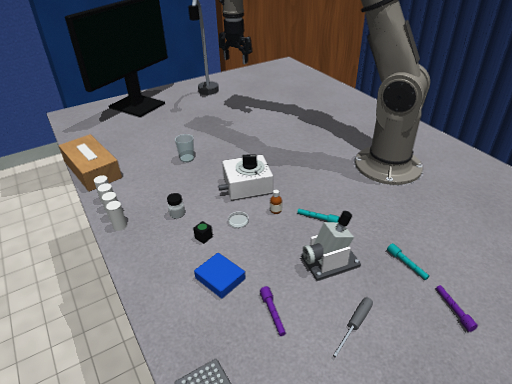

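View pics/top0.png

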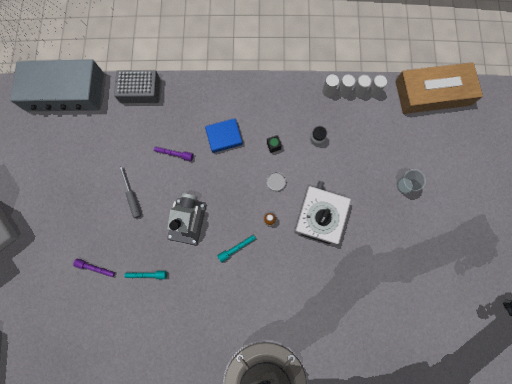

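The scene picture shows the lamp box dial at about (250,162) and the black rod head in the aluminium block at about (345,217). In the top picture they are at (323,216) and (175,225). The purple rods (173,153; 94,268 top) and turquoise rods (238,248; 146,275 top) lie loose and are decoys. The black-headed rod in the stand is the one meant, and I'll confirm it in an enlarged crop.

```bash
python3 - <<'E'
import cv2,numpy as np
s=cv2.imread('pics/scene0.png');t=cv2.imread('pics/top0.png')
def crop(im,u,v,w,h,k):
    return cv2.resize(im[v:v+h,u:u+w],None,fx=k,fy=k,interpolation=cv2.INTER_CUBIC)
r1=np.hstack([crop(t,290,180,66,50,6),crop(t,155,190,66,50,6)])
r1=np.hstack([crop(t,293,182,64,64,6)[:,:],crop(t,155,186,64,64,6)])
cv2.imwrite('pics/c_top.png',r1)
r2=np.hstack([crop(s,215,140,64,64,6),crop(s,300,200,64,80,6)[:384]])
r2=np.hstack([crop(s,215,140,64,64,6),crop(s,308,206,64,64,6)])
cv2.imwrite('pics/c_scene.png',r2)
E
```

```text
(no output)
```

View pics/c_top.png

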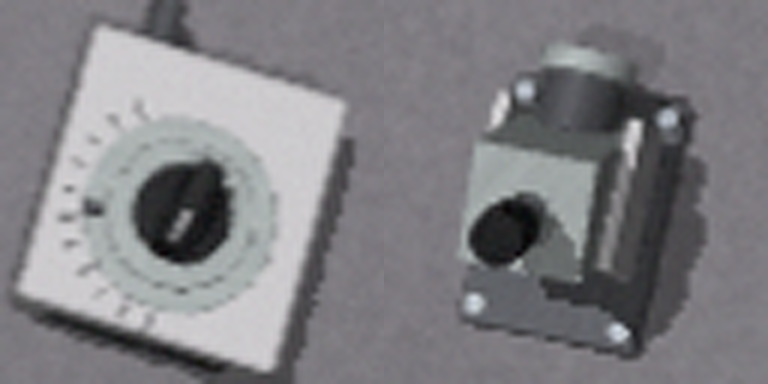

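View pics/c_scene.png

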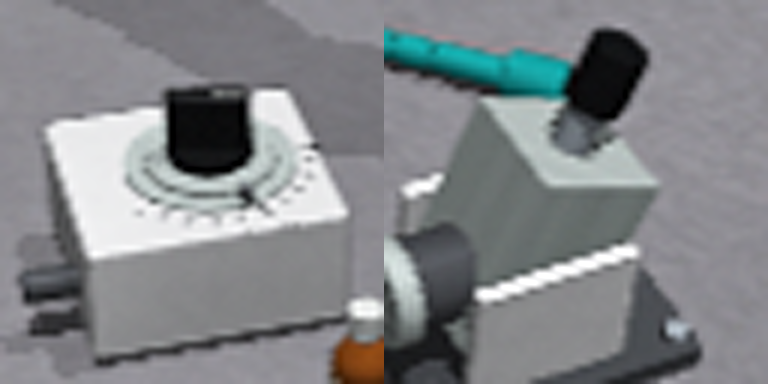

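The crops confirm both parts. The dial's white mark is at its lower left (top crop 181,226) and the dark tab at (93,208), clockwise of it. The rod with a black head and steel stem sits in the block. I'll fit poses to both views.

```bash
cat > h.py <<'E'
import numpy as np,cv2
from scipy.optimize import least_squares
C={n:dict(np.load(f'pics/{n}0.npz')) for n in('scene','top')}
def proj(n,P):
    c=C[n];T=np.linalg.inv(c['world_from_camera']);p=np.atleast_2d(P)@T[:3,:3].T+T[:3,3]
    return cv2.projectPoints((p*[1,-1,-1])[:,None],np.zeros(3),np.zeros(3),c['mtx'],c['dist_coeffs'])[0][:,0]
def tri(a,b):  # a top px, b scene px
    r=least_squares(lambda P:np.r_[proj('top',P)[0]-a,proj('scene',P)[0]-b],[.5,0,.1]);return r.x,np.abs(r.fun).max()
def Rz(a):c,s=np.cos(a),np.sin(a);return np.array([[c,-s,0],[s,c,0],[0,0,1]])
def Ry(a):c,s=np.cos(a),np.sin(a);return np.array([[c,0,s],[0,1,0],[-s,0,c]])
def un(p,off,x0=0):return (np.array(p,float)-[x0,0]+.5)/6-.5+off
E
cat > m.py <<'E'
from h import *
T1=lambda p:un(p,[293,182]);T2=lambda p:un(p,[155,186],384);S1=lambda p:un(p,[215,140]);S2=lambda p:un(p,[308,206],384)
# lampbox top corners
tp=[(100,25),(345,100),(275,370),(15,295)]; sp=[(90,262),(45,130),(290,90),(350,215)]
tt=np.array([T1(p) for p in tp]);ss=np.array([S1(p) for p in sp])
for a,b in zip(tt,ss):print('box corner',tri(a,b))
best=None
for L,W in((.14,.13),(.13,.14)):
    loc=np.array([[1,1,0],[1,-1,0],[-1,-1,0],[-1,1,0]])*[L/2,W/2,0]
    f=lambda v:np.r_[(proj('top',loc@Rz(v[3]).T+v[:3])-tt).ravel(),(proj('scene',loc@Rz(v[3]).T+v[:3])-ss).ravel()]
    r=least_squares(f,[.5,-.2,.075,-.2]);print('box',L,W,r.x,r.cost)
print('tab',tri(T1((92,208)),S1((250,192))))
print('ring/dial base', tri(T1((182,212)),S1((210,165))))
print('white',tri(T1((180,226)),S1((226,92))))
tp=[(478,142),(597,158),(462,262)];sp=[(550,188),(482,95),(660,183)]
tt=np.array([T2(p) for p in tp]);ss=np.array([S2(p) for p in sp])
for a,b in zip(tt,ss):print('blk corner',tri(a,b))
hd=(T2((493,240)),S2((620,47)));print('headtop',tri(*hd))
hc=(T2((508,228)),S2((607,76)));print('headc',tri(*hc))
loc=np.array([[1,1,0],[1,-1,0],[-1,1,0]])*.029
for y0 in(0,1.57,3.14,-1.57):
    def f(v):
        R=Rz(v[3])@Ry(np.radians(20)); k=round((y0)/1.5708)
        l=loc@Rz(-k*np.pi/2).T
        P=l@R.T+v[:3];H=R@[0,0,.035]+v[:3]
        return np.r_[(proj('top',P)-tt).ravel(),(proj('scene',P)-ss).ravel(),proj('top',H)[0]-hc[0],proj('scene',H)[0]-hc[1]]
    r=least_squares(f,[.5,.2,.11,y0]);print('blk',y0,r.x,np.degrees(r.x[3]),r.cost,np.round(r.fun,1))
E
python3 m.py
```

```text
box corner (array([ 0.56739003, -0.12248493,  0.07085237]), np.float64(0.1359686471508894))
box corner (array([ 0.53108536, -0.24120282,  0.07274157]), np.float64(0.008855992485706565))
box corner (array([ 0.39922691, -0.20256322,  0.07398138]), np.float64(0.6468862298978593))
box corner (array([ 0.43576367, -0.08044797,  0.07408762]), np.float64(0.1983915325733392))
box 0.14 0.13 [ 0.48328385 -0.16190189  0.07247019 -0.29267493] 2.418807795091087
box 0.13 0.14 [ 0.48334255 -0.16179413  0.07295626 -0.297538  ] 21.820673099191154
tab (array([ 0.4758618 , -0.11608692,  0.08324664]), np.float64(0.15702796108780603))
ring/dial base (array([ 0.47495597, -0.15995206,  0.07510346]), np.float64(0.3006524612978865))
white (array([ 0.46442998, -0.15351887,  0.12028968]), np.float64(0.49885387485269916))
blk corner (array([0.48788085, 0.26954369, 0.12206595]), np.float64(0.14890494394995812))
blk corner (array([0.47932779, 0.21399524, 0.12573084]), np.float64(0.3353784539548883))
blk corner (array([0.43401832, 0.27848385, 0.10369542]), np.float64(0.24188114384992332))
headtop (array([0.43928968
[... 152 characters left out ...]
 0.44993771  0.24834266  0.11790486 -0.29170078] -16.713223544586985 105.05606690007127 [ 1.7  1.8  1.2  5.3 -3.9 -0.4  0.3  3.4  2.4  3.3  3.7 -6.2  1.2 -6.2
 -6.4 -0.1]
blk 1.57 [0.45264866 0.24411915 0.1182816  1.41076854] 80.83108308357725 29.637355541303332 [ 2.3  1.4  0.   1.   0.7  1.7 -0.6  3.   0.1 -1.4  1.4 -2.9 -3.  -3.7
 -1.2  1.3]
blk 3.14 [0.45653516 0.24622104 0.11351324 2.97753595] 170.600243006219 0.9201846483727626 [-0.3 -0.3  0.2  0.6 -0.1 -0.3  0.3 -0.2 -0.4  0.4  0.3  0.3  0.1  0.2
 -0.5 -0.5]
blk -1.57 [ 0.45343433  0.25136252  0.11311191 -1.90846821] -109.34717352659686 67.43097299851489 [ 0.8 -0.9  0.4  4.  -4.4 -1.3 -1.  -0.5  1.8  6.   3.3 -3.6  3.2 -1.5
 -4.2 -1.5]
```

Both fits agree with the text. The bore mouth is at (0.4565, 0.246, 0.1135) and leans toward yaw 170.6°. The box top is at 72.5 mm and the dial axis at about (0.4737, -0.159). The pointer is at 149.5° and the tab at about 87°, so the turn is about 62° clockwise. I'm moving now: first above the dial, then rotating the wrist.

```bash
cat > d.py <<'E'
import sys,numpy as np
from scipy.spatial.transform import Rotation as R
from station import bot
o=bot.get_obs();w,x,y,z=o['tool_rot'];r=R.from_quat([x,y,z,w]).as_matrix()
yaw=np.degrees(np.arctan2(r[1,0],r[0,0]))
print('t',round(o['t'],2),'pos',np.round(o['eef_pos'],4),'yaw',round(yaw,2),'tilt',np.round(r[:,2],3),'F',np.round(o['contact_force'],1),'w',o['gripper_width'],'g',o['grasp_force'],'q7',o['q'][6])
if len(sys.argv)>4:
    a=list(map(float,sys.argv[1:]))
    print('turn',-((a[3]-yaw+180)%360-180),'shift now',np.round(r.T@(np.array(a[:3])-o['eef_pos']),4),
     'shift after turn',np.round(R.from_euler('ZX',[a[3],180],degrees=True).as_matrix().T@(np.array(a[:3])-o['eef_pos']),4))
E
python3 -m inch '[[0.031,-0.028,0,0],[0.031,-0.028,0,0],[0.031,-0.028,0,0],[0.031,-0.028,0,0],[0.031,-0.029,0,0],[0.031,-0.029,0,0],[0.031,-0.029,0,0],[0.031,-0.029,0,0],[0.031,-0.029,0,0],[0.031,-0.029,0,0],[0.031,-0.029,0,0],[0.031,-0.029,0,0]]'
python3 -m inch '[[0,0,0,-8.5],[0,0,0,-8.5],[0,0,0,-8.5],[0,0,0,-8.5],[0,0,0,-8.5],[0,0,0,-8.5],[0,0,0,-8.5],[0,0,0,-8.5],[0,0,0,-8.5],[0,0,0,-8.5],[0,0,0,-8.5],[0,0,0,-8.5]]' 0.06 40
python3 d.py 0.4737 -0.159 0.107 149.5
```

```text
t: 1.3
eef_pos: [0.4715, -0.159, 0.2452]
tool_rot: [0.0, 0.98, 0.198, -0.0]
contact_force: [0.1, -0.1, 0.2]
gripper_width: 0.997
grasp_force: 0.0
t: 2.5
eef_pos: [0.471, -0.1606, 0.245]
tool_rot: [-0.0, 0.46, 0.888, -0.0]
contact_force: [-0.5, 0.1, 0.0]
gripper_width: 0.701
grasp_force: 0.0
t 2.5 pos [ 0.471  -0.1606  0.245 ] yaw 125.2 tilt [-0.001  0.    -1.   ] F [-0.5  0.1  0. ] w 0.7014010925640306 g 0.0 q7 0.7032721524605349
turn -24.304908171278782 shift now [-0.0003  0.0032  0.138 ] shift after turn [-0.0015  0.0027  0.138 ]
```

```bash

python3 -m inch '[[0,0,0,-8.1],[0,0,0,-8.1],[0,0,0,-8.1],[-0.0015,0.0027,0.02,0],[0,0,0.025,0],[0,0,0.025,0],[0,0,0.02,0],[0,0,0.02,0],[0,0,0.014,0],[0,0,0.014,0],[0,0,0,0],[0,0,0,0]]'
python3 d.py 0.4737 -0.159 0.107 149.5
```

```text
t: 3.7
eef_pos: [0.4742, -0.159, 0.1074]
tool_rot: [-0.0, 0.266, 0.964, 0.0]
contact_force: [-0.1, 0.4, -0.1]
gripper_width: 0.705
grasp_force: 0.0
t 3.7 pos [ 0.4742 -0.159   0.1074] yaw 149.16 tilt [-0.  0. -1.] F [-0.1  0.4 -0.1] w 0.7046644866140362 g 0.0 q7 0.9635882197655073
turn -0.34381481325272034 shift now [ 0.0004 -0.0002  0.0004] shift after turn [ 0.0004 -0.0002  0.0004]
```

```bash

python3 -m inch '[[0,0,0,0],[0,0,0,0],[0,0,0,0],[0,0,0,0],[0,0,0,0],[0,0,0,0],[0,0,0,0],[0,0,0,0],[0,0,0,0],[0,0,0,0]]' 0 40
python3 d.py 0.4737 -0.159 0.107 87
```

```text
t: 4.7
eef_pos: [0.4735, -0.1608, 0.1081]
tool_rot: [-0.0, 0.267, 0.964, -0.001]
contact_force: [-3.6, -4.4, 7.5]
gripper_width: 0.153
grasp_force: 40.0
t 4.7 pos [ 0.4735 -0.1608  0.1081] yaw 149.06 tilt [-0.001 -0.002 -1.   ] F [-3.6 -4.4  7.5] w 0.15252448708133784 g 39.9864935874939 q7 0.9633979047764357
turn 62.06094890254067 shift now [0.0007 0.0017 0.0011] shift after turn [0.0018 0.0001 0.0011]
```

```bash

python3 -m inch '[[0,-0.0015,0,2.5],[0,0,0,5],[0,0,0,6],[0,0,0,6],[0,0,0,6],[0,0,0,6],[0,0,0,6],[0,0,0,6],[0,0,0,6],[0,0,0,6],[0,0,0,5],[0,0,0,2.5]]'
python3 -m inch '[[0,0,0,0],[0,0,0,0],[0,0,0,0],[0,0,0,0]]'
python3 d.py 0.4737 -0.159 0.107 87
```

```text
t: 5.9
eef_pos: [0.4742, -0.1606, 0.1081]
tool_rot: [0.001, 0.731, 0.682, 0.001]
contact_force: [0.3, -0.4, 1.7]
gripper_width: 0.154
grasp_force: 39.3
t: 6.3
eef_pos: [0.4742, -0.1606, 0.1081]
tool_rot: [0.001, 0.73, 0.683, 0.001]
contact_force: [0.7, 0.5, 6.3]
gripper_width: 0.155
grasp_force: 39.7
t 6.3 pos [ 0.4742 -0.1606  0.1081] yaw 86.21 tilt [ 0.002 -0.    -1.   ] F [0.7 0.5 6.3] w 0.15522573802412584 g 39.703803062438965 q7 0.011356650958404066
turn -0.7877234481458686 shift now [ 0.0015 -0.0006  0.0011] shift after turn [ 0.0016 -0.0006  0.0011]
```

```bash

python3 -m inch '[[0,0,0,0],[0,0,0,0],[0,0,0,0],[0,0,0,0],[0,0,-0.01,0],[0,0,-0.03,0],[0,0,-0.04,0],[0,0,-0.04,0],[0,0,-0.03,0]]' 0.06
python3 -m inch '[[0.034,-0.0045,0,0],[0.034,-0.0045,0,0],[0.034,-0.0045,0,0],[0.034,-0.0045,0,0],[0.034,-0.005,0,0],[0.034,-0.005,0,0],[0.034,-0.005,0,0],[0.034,-0.005,0,0],[0.034,-0.005,0,0],[0.034,-0.005,0,0],[0.034,-0.005,0,0],[0.034,-0.005,0,0]]'
python3 - <<'E'
from station import bot
import cv2,numpy as np
t=bot.read_camera('top')['color'][:,:,::-1];s=bot.read_camera('scene')['color'][:,:,::-1]
cv2.imwrite('pics/after_dial.png',np.hstack([cv2.resize(t[190:238,293:357],None,fx=6,fy=6,interpolation=2),cv2.resize(s[140:188,215:279],None,fx=6,fy=6,interpolation=2)]))
E
python3 d.py 0.4447 0.2482 0.1414 170.6
```

```text
t: 7.2
eef_pos: [0.4737, -0.1603, 0.2606]
tool_rot: [0.001, 0.73, 0.683, 0.001]
contact_force: [0.5, 0.7, -0.7]
gripper_width: 0.701
grasp_force: 0.0
t: 8.4
eef_pos: [0.4425, 0.2519, 0.2581]
tool_rot: [0.0, 0.73, 0.683, 0.0]
contact_force: [1.4, 0.3, -0.6]
gripper_width: 0.703
grasp_force: 0.0
t 8.5 pos [0.4413 0.2559 0.2584] yaw 86.56 tilt [ 0.     0.003 -1.   ] F [-0.7 -0.   0.3] w 0.7008925409202096 g 0.0 q7 -0.8414180268486773
turn -84.03802700434494 shift now [-0.0079  0.0038  0.1169] shift after turn [-0.0046 -0.0071  0.117 ]
```

View pics/after_dial.png

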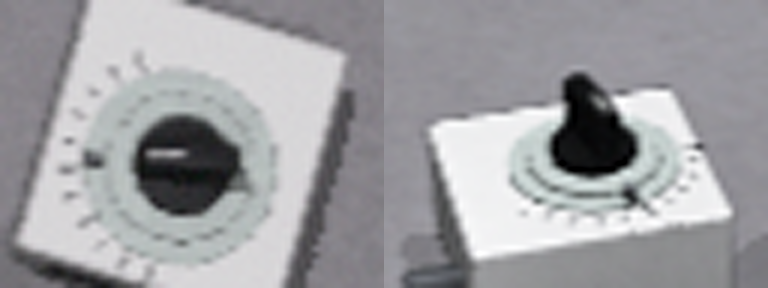

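The white line (crop 147–187, 154) points left at the tab (93,158). I'll check the angle in numbers from the bright line pixels.

```bash
python3 - <<'E'
from h import *
from station import bot
A=bot.read_camera('top')['color'];np.save('pics/top1.npy',A)
def line(im,u0,u1,v0,v1):
    g=im.astype(float).mean(2)[v0:v1,u0:u1];w=np.clip(g-60,0,None)
    v,u=np.mgrid[v0:v1,u0:u1];m=np.array([(w*u).sum(),(w*v).sum()])/w.sum()
    d=np.stack([u-m[0],v-m[1]],-1).reshape(-1,2);c=(d*w.reshape(-1,1)).T@d
    e=np.linalg.eigh(c)[1][:,1]
    # back-project on z=.119
    P=[least_squares(lambda p:proj('top',[p[0],p[1],.119])[0]-q,[.47,-.16]).x for q in(m-3*e,m+3*e)]
    k=P[1]-P[0];return m,e,np.mean(P,0),np.degrees(np.arctan2(k[1],k[0]))%180,w.round()
g=A.mean(2)
print(g[212:221,314:330].round().astype(int))
for a in(line(A,316,326,213,218),line(C['top']['color'],319,327,215,224)):print(a[:4])
E
```

```text
[[188 177 141  74  45  43  45  41  39  40  37  39  34  40  44  90]
 [186 159  89  40  38  38  34  36  30  25  33  36  36  31  32  43]
 [188 146  41  33  43  45  39  44  43  37  39  33  38  36  36  37]
 [171 119  31  94 146 147 145 166 166 133  66  38  39  43  38  41]
 [158  85  29  49  77  76  74  80  81  69  48  46  43  43  43  44]
 [155  80  19  30  33  42  40  44  46  47  50  46  49  48  47  46]
 [156  80  35  18  19  25  16  18  19  24  16  26  31  28  30  34]
 [184 139  36  30  27  27  22  28  23  23  20  16  13  20  15  16]
 [189 150  64  50  44  48  46  42  29  29  30  27  24  23  27  25]]
(array([320.17011278, 215.05451128]), array([-0.99449233, -0.10480935]), array([ 0.47521356, -0.14647316]), np.float64(84.32730807628946))
(array([322.78650442, 218.77654867]), array([-0.51029277,  0.86000075]), array([ 0.46490945, -0.15354818]), np.float64(148.72066657462898))
```

The pointer is at about 86° and the tab at about 88°, which is within about 2 mm. Now the rod.

```bash

python3 -m inch '[[0,0,0,-8.4],[0,0,0,-8.4],[0,0,0,-8.4],[0,0,0,-8.4],[0,0,0,-8.4],[0,0,0,-8.4],[0,0,0,-8.4],[0,0,0,-8.4],[0,0,0,-8.4],[0,0,0,-8.4],[0,0,0,0]]'
python3 d.py 0.4447 0.2482 0.1414 170.6
```

```text
t: 9.65
eef_pos: [0.4432, 0.249, 0.2574]
tool_rot: [0.0, 0.086, 0.996, -0.001]
contact_force: [0.2, 0.4, 0.4]
gripper_width: 0.705
grasp_force: 0.0
t 9.65 pos [0.4432 0.249  0.2574] yaw 170.11 tilt [ 0.    -0.001 -1.   ] F [0.2 0.4 0.4] w 0.7046977856415739 g 0.0 q7 0.552945970272237
turn -0.48763908983428905 shift now [-0.0016 -0.0004  0.116 ] shift after turn [-0.0017 -0.0006  0.116 ]
```

```bash

python3 -m inch '[[-0.0016,-0.0005,0.01,-0.5],[0,0,0.025,0],[0,0,0.025,0],[0,0,0.02,0],[0,0,0.02,0],[0,0,0.01,0],[0,0,0.006,0],[0,0,0,0],[0,0,0,0]]'
python3 d.py 0.4447 0.2482 0.1414 170.6
python3 -m inch '[[0,0,0,0],[0,0,0,0],[0,0,0,0],[0,0,0,0],[0,0,0,0],[0,0,0,0],[0,0,0,0],[0,0,0,0]]' 0 30
python3 d.py 0.4447 0.2482 0.1414 170.6
```

```text
t: 10.55
eef_pos: [0.4447, 0.2501, 0.1419]
tool_rot: [0.0, 0.082, 0.997, 0.0]
contact_force: [0.7, 0.7, 0.4]
gripper_width: 0.702
grasp_force: 0.0
t 10.55 pos [0.4447 0.2501 0.1419] yaw 170.62 tilt [ 0.001  0.    -1.   ] F [0.7 0.7 0.4] w 0.7015448340941834 g 0.0 q7 0.42566314087569074
turn 0.015740485828928286 shift now [-0.0003 -0.0019  0.0005] shift after turn [-0.0003 -0.0019  0.0005]
t: 11.35
eef_pos: [0.4443, 0.2489, 0.1418]
tool_rot: [0.0, 0.082, 0.997, -0.001]
contact_force: [-2.1, -2.9, 6.0]
gripper_width: 0.293
grasp_force: 29.1
t 11.35 pos [0.4443 0.2489 0.1418] yaw 170.6 tilt [-0.    -0.002 -1.   ] F [-2.1 -2.9  6. ] w 0.29343212982442907 g 29.07700628042221 q7 0.42567811445394393
turn -0.0036483972225767047 shift now [-0.0005 -0.0006  0.0004] shift after turn [-0.0005 -0.0006  0.0004]
```

```bash

python3 -m inch '[[0,-0.001,0,0],[0,0,0,0],[0.001,0,-0.0028,0],[0.001,0,-0.0028,0],[0.001,0,-0.0028,0],[0.0011,0,-0.0028,0],[0,0,0,0],[0,0,0,0]]'
python3 d.py
```

```text
t: 12.15
eef_pos: [0.4402, 0.2496, 0.1527]
tool_rot: [0.0, 0.082, 0.997, 0.0]
contact_force: [1.1, -1.6, -0.6]
gripper_width: 0.294
grasp_force: 29.8
t 12.15 pos [0.4402 0.2496 0.1527] yaw 170.65 tilt [ 0.  0. -1.] F [ 1.1 -1.6 -0.6] w 0.29440224216701655 g 29.769838750362396 q7 0.43720920237947375
```

```bash

python3 -m inch '[[0.001,0,-0.0028,0],[0.001,0,-0.0028,0],[0.001,0,-0.0028,0],[0.001,0,-0.0028,0],[0,0,0,0]]'
python3 -m inch '[[0.001,0,-0.0028,0],[0.001,0,-0.0028,0],[0.001,0,-0.0028,0],[0.001,0,-0.0028,0],[0.001,0,-0.0024,0],[0,0,0,0],[0,0,0,0],[0,0,0,0]]'
python3 d.py
python3 - <<'E'
from station import bot
import cv2,numpy as np
s=bot.read_camera('scene')['color'][:,:,::-1]
cv2.imwrite('pics/pull.png',cv2.resize(s[195:255,305:375],None,fx=9,fy=9,interpolation=2))
E
```

```text
t: 12.65
eef_pos: [0.436, 0.2504, 0.1641]
tool_rot: [0.0, 0.081, 0.997, 0.0]
contact_force: [0.2, -1.4, -0.9]
gripper_width: 0.295
grasp_force: 29.7
t: 13.45
eef_pos: [0.4312, 0.251, 0.1772]
tool_rot: [-0.0, 0.082, 0.997, 0.0]
contact_force: [-0.1, 0.5, -1.4]
gripper_width: 0.297
grasp_force: 29.7
t 13.45 pos [0.4312 0.251  0.1772] yaw 170.65 tilt [-0.  0. -1.] F [-0.1  0.5 -1.4] w 0.296882908419061 g 29.664601385593414 q7 0.45943234777685604
```

View pics/pull.png

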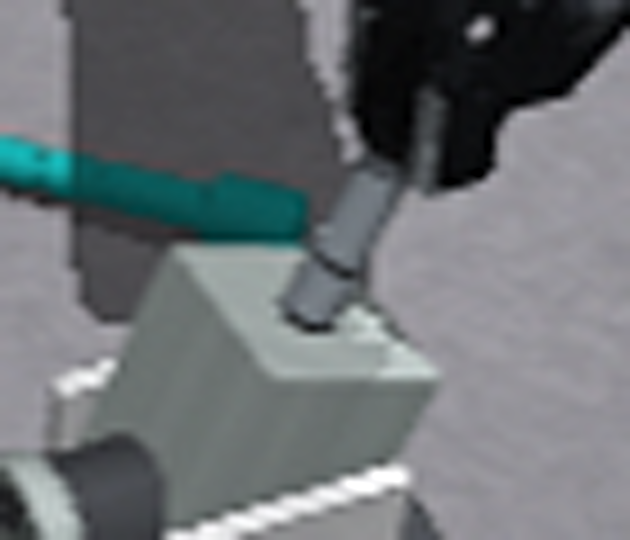

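The rod is out. Groove 1 shows at crop (335,262) and a dark band shows at the mouth (310,322). I'll check this against the projection.

```bash
python3 - <<'E'
from h import *
M=np.array([.4565,.2462,.1135]);a=np.array([-.3374,.0559,.9397])
for s in(0,.015,.02,.025,.05,.058):print(s,(proj('scene',M+s*a)[0]-[305,195]+.5)*9-.5)
E
python3 d.py
```

```text
0 [306.63267505 310.3042667 ]
0.015 [328.3139717  267.22681136]
0.02 [335.60847039 252.72761973]
0.025 [342.9369946  238.15768684]
0.05 [380.09692498 164.23152113]
0.058 [392.17287166 140.19026375]
t 13.5 pos [0.4312 0.251  0.1772] yaw 170.65 tilt [-0.  0. -1.] F [ 1.3  0.2 -1. ] w 0.29587987758600154 g 29.664568305015564 q7 0.4594040139031768
```

Groove 1's front edge lies where a 20 mm height above the mouth predicts, so groove 2 is level with the mouth. The forces are small and the grip is firm. I'm handing in.

```bash
python3 -m inch '[[0,0,0,0],[0,0,0,0],[0,0,0,0]]'; python3 -c "
from station import bot
print(bot.hand_in())"
```

```text
t: 13.8
eef_pos: [0.4312, 0.251, 0.1772]
tool_rot: [-0.0, 0.082, 0.997, -0.0]
contact_force: [-0.2, 0.4, -1.3]
gripper_width: 0.294
grasp_force: 29.6
the job is handed in; nothing more can be done
None
```

I handed the job in at 13.8 s: the dial pointer is within about 2 mm of the index tab, and the rod is drawn out about 38 mm to its second groove, held still with a 30 N grip. The hand-in returned no verdict.

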